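# Pin the draw shaft of the peel rig

## Task

Secure the end of the peel rig's draw shaft with the large-looped linch pin from the wooden rack: push the pin down through the cross hole near the shaft's free end until its collar sits on the shaft, with the loop still open and pointing out past the shaft end, then press the loop down so that it snaps over the shaft end and under the pin. Leave it closed with the pin fully home.

Things in the scene. Friction and masses are not known exactly. Their poses are not given: they have to be found in the camera images.
- linch_pin: Steel linch pin upright in the rack, the one with the large loop. Origin: on its axis, underside of the collar (34 mm across, 10 thick); z up, x where the open loop points. Below: 14 mm shank, 44 mm long, last 10 mm tapered to 5. Above: flat-sided head to grip, 14 mm thick (y) x 26 (x), top at z = 40. Open loop, of 5 mm wire: level at z = 8, reaching x = 56, 64 wide. About 0.23 kg.
- linch_loop (a joint): Hinge (along pin y, 8 mm above its origin) of the pin's loop. 0 = open, straight out along pin +x; 1.57 = closed, hanging down the shank, its far bar (56 mm from the hinge) 4 mm below the pin's tip. Sprung over centre: below 0.3 rad it returns open, past 0.4 it snaps closed by itself. Pressing the far bar takes about 1 N over 25 mm.
- shaft_hole (a point): Centre of the mouth of the upright cross hole (18 mm, chamfered to 26, right through) in the top, 75 mm above the table, of the rig's fixed level square-sided shaft, 36 wide, 28 high. x runs along the shaft to its free end, 22 mm from this point; z up. The other way a bearing block starts at 49 mm, 92 wide, top 106 mm above the table; the rig is no higher than 123. Nothing below the shaft end.
- rack: Fixed low wooden block, 250 (x) x 62 (y) x 50 mm high, origin at the centre of its underside. Three pins stand in its row of holes at x = -80, 0 and 80 mm, in any order, collars on its top and loops towards about +y: the linch pin and two others with the same head, one with a loop only 26 mm long, one with none.

How it is judged:
On the way:
1. the linch pin stands fully home in the shaft's cross hole with its loop still open (horizontal distance between linch_pin and shaft_hole below 0.01 m and z of linch_pin in the frame of shaft_hole below 0.008 m and value of joint linch_loop below 0.5 rad), for 0.2 s.
At the end, for the whole second after the job is handed in: The linch pin is at rest in the shaft's cross hole, within 10 mm of its centre, its collar within 8 mm of the shaft's top and the pin within 0.17 rad of upright, and its loop is swung closed over the shaft end (joint above 1.3 rad) (horizontal distance between linch_pin and shaft_hole below 0.01 m and z of linch_pin in the frame of shaft_hole between -0.008 and 0.008 m and angle between linch_pin's own z axis and vertical below 0.17 rad and value of joint linch_loop above 1.3 rad and linear speed of linch_pin below 0.02 m/s); the robot touches nothing.
It also fails if it takes over 48 s, if anything falls off the work surface, if the arm or the gripper's body presses on something with over 40 N, if the wrist force passes 120 N, or if a joint passes its speed limit or range.

## Robot

A 7-joint arm with a two-finger parallel gripper is mounted at the origin on the work surface. World frame = base frame: x ahead of the robot, y to its left, z up, the work surface at z = 0. Lengths are in m, angles in rad, forces in N, time in s.
With the tool pointing down it reaches from about 0.4 to 0.85 m from the base axis. Payload 10.4 kg.
Tool frame: the origin (TCP) lies between the finger pads; the fingertips stand tcp_to_tips ahead of it and the grasp point (between the pads) lies 8 mm behind it (tcp_to_tips is the distance from the TCP to the fingertips, in m); z points along the fingers, y is the line along which they close (so a half turn about z gives the same grasp; the last joint's range is limited). The gripper opens to 85 mm and grips with 20 to 120 N. Pads are 22 mm wide; open, the fingers measure 114 mm over their backs; the gripper's body (76 mm by 85 mm) begins 54 mm behind the grasp point. The pads swing forward as they close: fully open they stand 13 mm farther back than shut.
Start: joints at [1.159, 0.332, -0.065, 1.46, 0.022, 1.35, -0.088], TCP at [0.237, -0.578, 0.242] pointing down, gripper open.
Joint ranges: [-2.6, 2.6], [-0.5, 2.12], [-1.47, 1.34], [0.16, 2.42], [-1.27, 4.41], [0.06, 2.06], [-2.6, 2.6]. Speed limits (rad/s): [2.22, 2.22, 2.79, 2.79, 3.14, 3.14, 3.14].

## Interface

Orientations are given as a unit quaternion [x, y, z, w].
In Python, from workcell import * gives the robot as it stands.
- The arm moves only by the tool apply_moves, never from a script. Its argument "rows" is a list of rows, each an object of numbers: "x", "y", "z": the shift along the tool's x, y, z in mm; "ax", "ay", "az": the turn, a rotation vector about the tool's x, y, z in degrees; "gripper": the closure, from 0 (fully open) to 1 (shut). A call has 1 to 5 rows; each row shifts and turns the commanded pose from where the row before left it, along the tool's axes as they then stand; what a row does not reach is not made up. A row lasts 1/12 s, in which the tool goes at most 41.7 mm and 7.16 degrees, less where a joint would pass 70% of its speed; a pose out of reach is approached as far as the arm can. A call with a gripper value outside its range is refused whole. The fingers move at their own pace and stop on an object; "newtons" is the grip in N (left out, the last holds). Time passes only in rows, so rows that do not move let the fingers close. It gives the time, the measured TCP pose, the force, the opening and the grip force at its end, in the units of the state.
- get_obs(): the state, without advancing time (a new reading comes with each control period).
- camera(name): name is "side" or "top" or "wrist"; returns a dict with "color" (400x640x3 uint8, red, green, blue), "fov_y" (degrees; the focal length in pixels is half the picture's height over the tangent of half this angle, whatever the lens; pixels are square), "cx", "cy" (the principal point, pixels), "k1" (the pictures are not rectified: a ray, as slopes to the right and down, at radius r is drawn at 1 + k1 r^2 times it, then the intrinsics apply), "rvec" (rotation vector, rad) and "tvec" (3), from world to camera coordinates, as OpenCV has them. Camera axes: x right, y down, z forward; pixel columns grow to the right and rows downward; lengths in m; the calibration is good to about 2 mm. A picture is of the moment at which its call begins. There is no depth.
- hand_in(): hands the job in; it is judged then, once.
The state is a dict: "clock": time; "joint_pos": joint angles; "joint_velocities": joint speeds; "tau": joint torques, N m; "position": TCP position; "ee_rot": TCP orientation; "ft_force": force on the tool from outside, world axes, zero at the start; "torque": the same for the moment, N m; "grip_width": opening from 0.0 (shut) to 1.0 (fully open); "grasp_force": force on a finger pad.
Only numpy, scipy, OpenCV 4.12 (cv2) and the standard library are available. Lean on these libraries where they do the work, as an engineer would, in place of code of your own. Each camera call takes 0.05 s, during which the arm holds its last target. There are 200 camera calls.

## Working session

There is one attempt and no reset: what is moved stays moved. The work goes in short steps, Python scripts to look and compute and a tool call to move; the robot and the scene stay as the last step left them, time stands still between calls to the robot, and variables do not carry over. Pictures are saved under pics/ and viewed, at most 11 in all, crops included, and the job is handed in when it is done.

Besides the shell and the picture viewer there is one more tool, called after "Emit:" as name(argument=value, ...), one argument or row to a line, values as JSON. apply_moves: Moves the arm, as the interface text tells. Its arguments: {"type":"object","properties":{"rows":{"type":"array","items":{"type":"object","properties":{"x":{"type":"number"},"y":{"type":"number"},"z":{"type":"number"},"ax":{"type":"number"},"ay":{"type":"number"},"az":{"type":"number"},"gripper":{"type":"number"}}}},"newtons":{"type":"number"}},"required":["rows"]}

```bash
ls; mkdir -p pics; cat > h.py <<'E'
from workcell import *
import numpy as np, cv2
from scipy.spatial.transform import Rotation as R
def K(c):
    f=200/np.tan(np.radians(c["fov_y"])/2); return np.array([[f,0,c["cx"]],[0,f,c["cy"]],[0,0,1]]),np.array([c["k1"],0,0,0,0.])
def ray(c,uv):
    k,d=K(c); p=cv2.undistortPoints(np.array([[uv]],float),k,d)[0,0]
    M=cv2.Rodrigues(np.array(c["rvec"],float))[0]; t=np.array(c["tvec"],float).ravel()
    return -M.T@t, M.T@np.array([p[0],p[1],1])
def plane(c,uv,z):
    o,d=ray(c,uv); return o+d*(z-o[2])/d[2]
def proj(c,P):
    k,d=K(c); return cv2.projectPoints(np.array(P,float).reshape(-1,1,3),np.array(c["rvec"],float),np.array(c["tvec"],float),k,d)[0].reshape(-1,2)
def cross(c1,u1,c2,u2):
    o1,d1=ray(c1,u1);o2,d2=ray(c2,u2)
    s=np.linalg.lstsq(np.c_[d1,-d2],o2-o1,rcond=None)[0]; a=o1+s[0]*d1;b=o2+s[1]*d2
    return (a+b)/2,np.linalg.norm(a-b)
def snap(n,f):
    import pickle
    c=camera(n); cv2.imwrite(f"pics/{f}.png",c["color"][...,::-1]); pickle.dump(c,open(f"pics/{f}.pkl","wb")); return c
def load(f):
    import pickle
    return pickle.load(open(f"pics/{f}.pkl","rb"))
E
python3 - <<'E'
from h import *
for n in("top","side","wrist"):
    c=snap(n,n+"0"); o,d=ray(c,(320,200)); print(n,c["fov_y"],c["k1"],o.round(3),d.round(2))
print(get_obs(), [k for k in globals() if 'tcp' in k.lower()])
try: print(tcp_to_tips)
except Exception as e: print(e)
E
```

```text
pics
top 51.8055542073372 -0.028985869977072375 [0.489 0.044 0.984] [ 0.08 -0.01 -1.  ]
side 49.40501346927061 -0.02598001240564999 [ 0.464 -0.583  0.633] [ 0.12  0.74 -0.66]
wrist 67.6062209111736 -0.009018067886436556 [ 0.31  -0.548  0.375] [-0.3  -0.11 -0.95]
{'clock': 0.15, 'joint_pos': array([ 1.15938069,  0.33269614, -0.06470367,  1.460737  ,  0.02162586,
        1.34986332, -0.08849291]), 'joint_velocities': array([ 0.0011474 , -0.00211974,  0.00178156, -0.00263108,  0.00021719,
        0.00071   ,  0.00049616]), 'tau': array([ 2.27088763e-03, -6.25824881e+01,  5.02286036e-02, -3.91852355e+01,
        1.63231505e-02,  7.58362468e-03,  9.27437941e-05]), 'position': array([ 0.23683234, -0.57811498,  0.24172323]), 'ee_rot': array([ 9.81158939e-01,  1.93201665e-01, -1.29466184e-04, -4.86913838e-04]), 'ft_force': array([ 0.11988338, -0.57470345,  0.03618006]), 'torque': array([0.00073268, 0.04004313, 0.01085495]), 'grasp_force': 0.0, 'grip_width': 0.9985233004766484} ['tcp_to_tips']
0.011
```

View pics/top0.png

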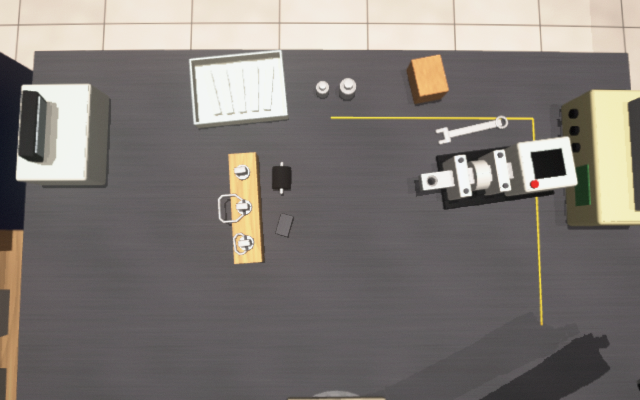

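View pics/side0.png

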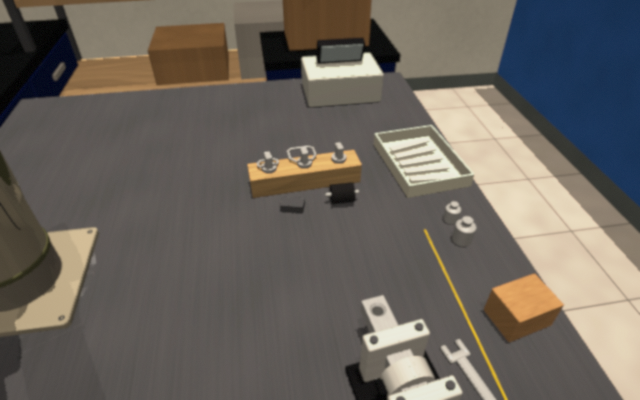

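The top view shows the linch pin in the middle of the rack at about (243,207), with its loop to the left (+y). The shaft hole is at about (432,181), with its free end pointing left. I'll enlarge both.

```bash
python3 - <<'E'
from h import *
im=cv2.imread("pics/top0.png")
a=cv2.resize(im[145:270,205:305],None,fx=4,fy=4,interpolation=cv2.INTER_CUBIC)[:500]
b=cv2.resize(im[150:212,410:510],None,fx=4,fy=4,interpolation=cv2.INTER_CUBIC)
b=np.vstack([b,np.zeros((500-b.shape[0],400,3),np.uint8)])
cv2.imwrite("pics/crop0.png",np.hstack([a,b]))
c=load("top0")
for n,u,z in [("head",(243,207),.09),("hole",(432,181),.075),("rackUL",(229,154),.05),("rackUR",(256,153),.05),("rackLL",(235,263),.05),("rackLR",(262,262),.05),("shaftL1",(422,172),.075),("shaftL2",(423,192),.075)]: print(n,plane(c,u,z).round(4))
E
```

```text
head [0.5498 0.2044 0.09  ]
hole [ 0.6084 -0.2133  0.075 ]
rackUL [0.6744 0.2454 0.05  ]
rackUR [0.6766 0.1835 0.05  ]
rackLL [0.4264 0.228  0.05  ]
rackLR [0.4286 0.1674 0.05  ]
shaftL1 [ 0.6287 -0.1912  0.075 ]
shaftL2 [ 0.5837 -0.1925  0.075 ]
```

View pics/crop0.png

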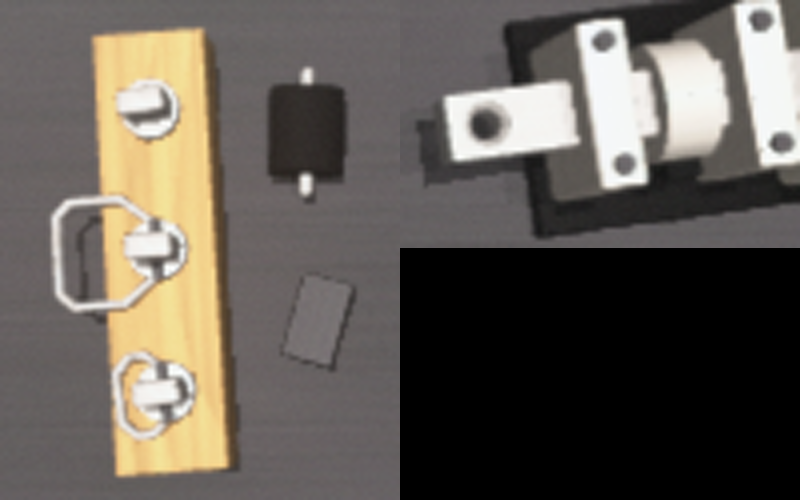

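```bash
cat >> h.py <<'E'
def yaw(v): return np.degrees(np.arctan2(v[1],v[0]))
def goto(p,yawx=None):
    "shift in mm along tool axes to reach world p; turn (tool rotvec, deg) to make tool point down with x at yawx"
    s=get_obs(); r=R.from_quat(s["ee_rot"]); x=r.as_matrix()[:,0]
    print("t",round(s["clock"],2),"pos",s["position"].round(4),"yaw",yaw(x).round(2),"shift",(r.inv().apply(np.array(p)-s["position"])*1e3).round(1))
    if yawx is not None:
        a=np.radians(yawx); T=np.array([[np.cos(a),np.sin(a),0],[np.sin(a),-np.cos(a),0],[0,0,-1]]).T
        print("turn",np.degrees((r.inv()*R.from_matrix(T)).as_rotvec()).round(2), "shift after turn",(T.T@(np.array(p)-s["position"])*1e3).round(1))
E
python3 - <<'E'
from h import *
c=load("top0"); P=lambda u,v,z:plane(c,(u,v),z)
a,b=P(218.25,197.5,.058),P(220.5,220,.058); print("far bar",a,b,np.linalg.norm(a-b),yaw(b-a)+90-0)
h=P(205+152/4,145+246/4,.09); print("head top",h, "loop dir from bar mid",yaw((a+b)/2-h),np.linalg.norm(((a+b)/2-h)[:2]))
s=[P(*q,.075) for q in [(420.75,174),(422.5,190.75),(453,170.5),(455,187)]]
print(np.array(s).round(4),yaw(s[0]-s[2]),yaw(s[1]-s[3]),yaw(s[0]-s[1])); print("hole",P(432.25,181,.075))
goto([.551,.206,.2],95)
E
```

```text
far bar [0.57347628 0.26628036 0.058     ] [0.52275623 0.26032631 0.058     ] 0.05106833265862838 -83.30466845634533
head top [0.55086704 0.20442809 0.09      ] loop dir from bar mid 92.67503905467815 0.058939467847772355
[[ 0.6241 -0.1883  0.075 ]
 [ 0.5865 -0.1914  0.075 ]
 [ 0.6321 -0.2613  0.075 ]
 [ 0.5949 -0.2647  0.075 ]] 96.22261797547783 96.52294182524032 4.682822941198544
hole [ 0.60837402 -0.21383153  0.075     ]
t 0.15 pos [ 0.2368 -0.5781  0.2417] yaw 22.28 shift [ 588.  -606.4   42.3]
turn [-5.000e-02 -3.000e-02 -7.272e+01] shift after turn [753.7 381.3  41.7]
```

Emit:
apply_moves(
  rows=[
    {"x": 28,"y": -29,"gripper": 0.3},
    {"x": 28,"y": -29,"gripper": 0.3},
    {"x": 28,"y": -29,"gripper": 0.3},
    {"x": 28,"y": -29,"gripper": 0.3},
    {"x": 28,"y": -29,"gripper": 0.3},
  ],
  newtons=60,
)

```text
invalid input at $.rows[0]: expected keys x, y, z, ax, ay, az, gripper
```

Emit:
apply_moves(
  rows=[
    {"x": 28,"y": -29},
    {"x": 28,"y": -29},
    {"x": 28,"y": -29},
    {"x": 28,"y": -29},
    {"x": 28,"y": -29},
  ],
)

```text
invalid input at $.rows[0]: expected keys x, y, z, ax, ay, az, gripper
```

Emit:
apply_moves(
  rows=[
    {"x": 28,"y": -29},
    {"x": 28,"y": -29},
    {"x": 28,"y": -29},
    {"x": 28,"y": -29},
    {"x": 28,"y": -29},
  ],
)

```text
invalid input at $.rows[0]: expected keys x, y, z, ax, ay, az, gripper
```

Emit:
apply_moves(
  rows=[
    {"x": 28,"y": -29},
    {"x": 28,"y": -29},
    {"x": 28,"y": -29},
    {"az": -7},
    {"az": -7},
  ],
)

```text
invalid input at $.rows[0]: expected keys x, y, z, ax, ay, az, gripper
```

Emit:
apply_moves(
  rows=[
    {"az": -7},
    {"az": -7},
    {"az": -7},
    {"az": -7},
    {"az": -7},
  ],
)

```text
invalid input at $.rows[0]: expected keys x, y, z, ax, ay, az, gripper
```

Emit:
apply_moves(
  rows=[
    {"az": -7},
    {"az": -7},
    {"az": -7},
    {},
    {},
  ],
)

```text
invalid input at $.rows[0]: expected keys x, y, z, ax, ay, az, gripper
```

```bash
python3 - <<'E'
from h import *
goto([.551,.206,.18],95); print(get_obs()["joint_pos"].round(2)); snap("wrist","w1")
E
```

```text
t 0.15 pos [ 0.2368 -0.5781  0.2417] yaw 22.28 shift [ 588.  -606.4   62.3]
turn [-5.000e-02 -3.000e-02 -7.272e+01] shift after turn [753.7 381.3  61.7]
[ 1.16  0.33 -0.06  1.46  0.02  1.35 -0.09]
```

Emit:
apply_moves(
  rows=[
    {"x": 28,"y": -29,"z": 0,"ax": 0,"ay": 0,"az": 0,"gripper": 0.35},
    {"x": 28,"y": -29,"z": 0,"ax": 0,"ay": 0,"az": 0,"gripper": 0.35},
    {"x": 28,"y": -29,"z": 0,"ax": 0,"ay": 0,"az": 0,"gripper": 0.35},
    {"x": 28,"y": -29,"z": 0,"ax": 0,"ay": 0,"az": 0,"gripper": 0.35},
    {"x": 28,"y": -29,"z": 0,"ax": 0,"ay": 0,"az": 0,"gripper": 0.35},
  ],
  newtons=60,
)

```text
clock: 0.62
position: [0.3118, -0.3892, 0.2422]
ee_rot: [0.981, 0.193, -0.0, 0.0]
ft_force: [0.4, -0.0, 0.2]
grip_width: 0.65
grasp_force: 0.0
```

Emit:
apply_moves(
  rows=[
    {"x": 28,"y": -29,"z": 0,"ax": 0,"ay": 0,"az": 0,"gripper": 0.35},
    {"x": 28,"y": -29,"z": 0,"ax": 0,"ay": 0,"az": 0,"gripper": 0.35},
    {"x": 28,"y": -29,"z": 0,"ax": 0,"ay": 0,"az": 0,"gripper": 0.35},
    {"x": 28,"y": -29,"z": 0,"ax": 0,"ay": 0,"az": 0,"gripper": 0.35},
    {"x": 28,"y": -29,"z": 0,"ax": 0,"ay": 0,"az": 0,"gripper": 0.35},
  ],
)

```text
clock: 1.03
position: [0.3863, -0.202, 0.2424]
ee_rot: [0.981, 0.193, 0.0, 0.0]
ft_force: [1.1, -0.6, -0.4]
grip_width: 0.65
grasp_force: 0.0
```

Emit:
apply_moves(
  rows=[
    {"x": 28,"y": -29,"z": 0,"ax": 0,"ay": 0,"az": 0,"gripper": 0.35},
    {"x": 28,"y": -29,"z": 0,"ax": 0,"ay": 0,"az": 0,"gripper": 0.35},
    {"x": 28,"y": -29,"z": 0,"ax": 0,"ay": 0,"az": 0,"gripper": 0.35},
    {"x": 28,"y": -29,"z": 0,"ax": 0,"ay": 0,"az": 0,"gripper": 0.35},
    {"x": 28,"y": -29,"z": 0,"ax": 0,"ay": 0,"az": 0,"gripper": 0.35},
  ],
)

```text
clock: 1.45
position: [0.4609, -0.0147, 0.2425]
ee_rot: [0.981, 0.193, 0.0, 0.0]
ft_force: [0.6, -0.0, -0.6]
grip_width: 0.648
grasp_force: 0.0
```

Emit:
apply_moves(
  rows=[
    {"x": 28,"y": -29,"z": 0,"ax": 0,"ay": 0,"az": 0,"gripper": 0.35},
    {"x": 28,"y": -29,"z": 0,"ax": 0,"ay": 0,"az": 0,"gripper": 0.35},
    {"x": 28,"y": -29,"z": 0,"ax": 0,"ay": 0,"az": 0,"gripper": 0.35},
    {"x": 0,"y": 0,"z": 0,"ax": 0,"ay": 0,"az": -7,"gripper": 0.35},
    {"x": 0,"y": 0,"z": 0,"ax": 0,"ay": 0,"az": -7,"gripper": 0.35},
  ],
)

```text
clock: 1.87
position: [0.5054, 0.0988, 0.242]
ee_rot: [0.949, 0.316, -0.0, -0.001]
ft_force: [0.4, 0.1, 0.2]
grip_width: 0.649
grasp_force: 0.0
```

Emit:
apply_moves(
  rows=[
    {"x": 0,"y": 0,"z": 0,"ax": 0,"ay": 0,"az": -7,"gripper": 0.35},
    {"x": 0,"y": 0,"z": 0,"ax": 0,"ay": 0,"az": -7,"gripper": 0.35},
    {"x": 0,"y": 0,"z": 0,"ax": 0,"ay": 0,"az": -7,"gripper": 0.35},
    {"x": 0,"y": 0,"z": 0,"ax": 0,"ay": 0,"az": -7,"gripper": 0.35},
    {"x": 0,"y": 0,"z": 0,"ax": 0,"ay": 0,"az": -7,"gripper": 0.35},
  ],
)

```text
clock: 2.28
position: [0.5054, 0.0957, 0.2422]
ee_rot: [0.811, 0.585, -0.0, 0.0]
ft_force: [-0.2, -1.6, 0.1]
grip_width: 0.649
grasp_force: 0.0
```

Emit:
apply_moves(
  rows=[
    {"x": 0,"y": 0,"z": 0,"ax": 0,"ay": 0,"az": -7,"gripper": 0.35},
    {"x": 0,"y": 0,"z": 0,"ax": 0,"ay": 0,"az": -7,"gripper": 0.35},
    {"x": 0,"y": 0,"z": 0,"ax": 0,"ay": 0,"az": -7,"gripper": 0.35},
    {"x": 0,"y": 0,"z": 0,"ax": 0,"ay": 0,"az": 0,"gripper": 0.35},
    {"x": 0,"y": 0,"z": 0,"ax": 0,"ay": 0,"az": 0,"gripper": 0.35},
  ],
)

```text
clock: 2.7
position: [0.5054, 0.0956, 0.2422]
ee_rot: [0.694, 0.72, -0.0, -0.0]
ft_force: [-0.3, 0.5, 0.5]
grip_width: 0.651
grasp_force: 0.0
```

```bash
python3 - <<'E'
from h import *
goto([.551,.206,.18],95); print(get_obs()["joint_pos"].round(2),get_obs()["grip_width"]); c=snap("wrist","w1"); print(proj(c,[[.551,.206,.09],[.5515,.206,.05]]))
E
```

```text
t 2.7 pos [0.5054 0.0956 0.2422] yaw 92.04 shift [108.7  49.5  62.2]
turn [-0.01  0.   -2.96] shift after turn [106.   55.1  62.2]
[ 0.52  0.18 -0.88  1.71  0.14  1.32 -0.34] 0.6506780370623901
[[379.1917365   63.5099819 ]
 [372.53615027  67.92126988]]
```

View pics/w1.png

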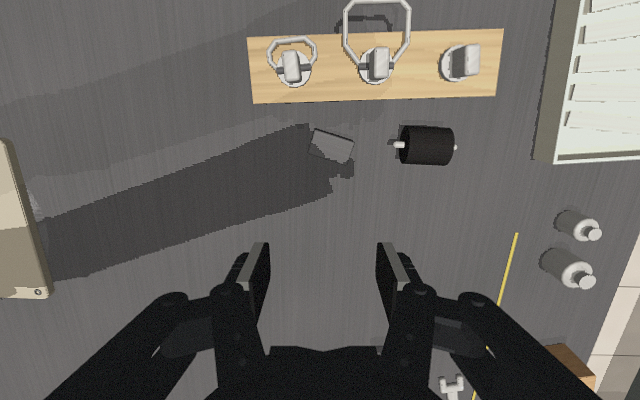

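The wrist view shows the large-loop pin in the middle of the rack, with its head at about (378,62) as predicted. Moving above it.

Emit:
apply_moves(
  rows=[
    {"x": 0,"y": 0,"z": 0,"ax": 0,"ay": 0,"az": -3,"gripper": 0.35},
    {"x": 35,"y": 18,"z": 10,"ax": 0,"ay": 0,"az": 0,"gripper": 0.35},
    {"x": 35,"y": 18,"z": 10,"ax": 0,"ay": 0,"az": 0,"gripper": 0.35},
    {"x": 36,"y": 19,"z": 10,"ax": 0,"ay": 0,"az": 0,"gripper": 0.35},
    {"x": 0,"y": 0,"z": 35,"ax": 0,"ay": 0,"az": 0,"gripper": 0.35},
  ],
)

```text
clock: 3.17
position: [0.5522, 0.2157, 0.1807]
ee_rot: [0.673, 0.74, 0.005, -0.0]
ft_force: [-0.6, 1.3, 0.8]
grip_width: 0.648
grasp_force: 0.0
```

Emit:
apply_moves(
  rows=[
    {"x": 0,"y": 0,"z": 30,"ax": 0,"ay": 0,"az": 0,"gripper": 0.35},
    {"x": 0,"y": 0,"z": 0,"ax": 0,"ay": 0,"az": 0,"gripper": 0.35},
    {"x": 0,"y": 0,"z": 0,"ax": 0,"ay": 0,"az": 0,"gripper": 0.35},
  ],
)

```text
clock: 3.42
position: [0.5497, 0.2056, 0.1466]
ee_rot: [0.675, 0.738, -0.001, -0.001]
ft_force: [0.2, -0.3, 0.8]
grip_width: 0.648
grasp_force: 0.0
```

```bash
python3 - <<'E'
from h import *
goto([.551,.206,.074],95); c=snap("wrist","w2"); print(proj(c,[[.551,.206,.09],[.5515,.206,.05]]))
E
```

```text
t 3.42 pos [0.5497 0.2056 0.1466] yaw 95.15 shift [ 0.3  1.5 72.6]
turn [-0.17  0.04  0.15] shift after turn [ 0.2  1.3 72.6]
[[324.97231763 219.57189089]
 [325.35680599 200.60160825]]
```

View pics/w2.png

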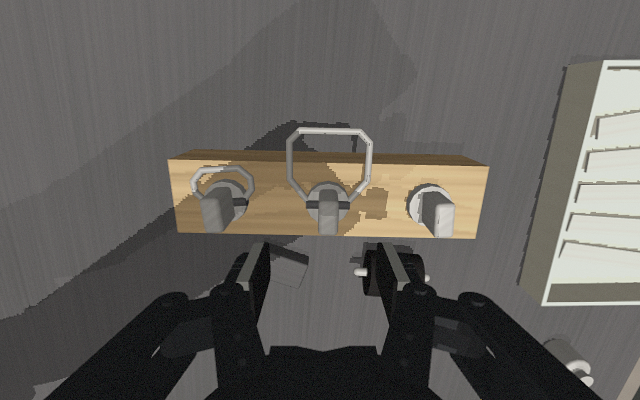

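```bash
python3 - <<'E'
from h import *
c=load("w2"); P=lambda u,v,z:plane(c,(u,v),z)
print("head",P(328,213,.09)); l,r=P(289,165,.058),P(370,165,.058); print("loop sides",l,r,(l+r)/2); f1,f2=P(299,131,.058),P(362,132,.058); print("far bar",f1,f2,yaw(f2-f1))
print("collar",P(307,207,.06),P(351,207,.06))
E=cv2.imread("pics/w2.png")[180:250,290:370]
cv2.imwrite("pics/w2c.png",cv2.resize(E,None,fx=7,fy=7,interpolation=cv2.INTER_CUBIC))
E
```

```text
head [0.5526022 0.2110057 0.09     ]
loop sides [0.52115262 0.23457091 0.058     ] [0.58211687 0.24017597 0.058     ] [0.55163474 0.23737344 0.058     ]
far bar [0.52699936 0.26048794 0.058     ] [0.57287698 0.26397194 0.058     ] 4.342776091073101
collar [0.53728765 0.20282961 0.06      ] [0.57162202 0.20599964 0.06      ]
```

View pics/w2c.png

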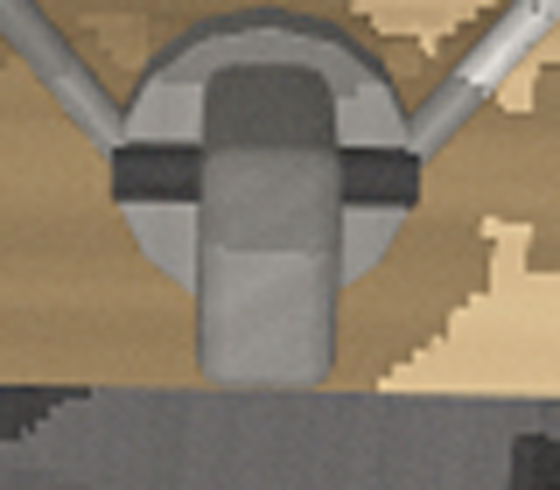

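The crop shows the head top centred at about (328,218) in the full picture and the hinge at about (328,205), so the pin is at (0.5535, 0.2065) with yaw 94.5°. Descending and gripping.

Emit:
apply_moves(
  rows=[
    {"x": 0.6,"y": 4,"z": 0,"ax": 0,"ay": 0,"az": 0.6,"gripper": 0.35},
    {"x": 0,"y": 0,"z": 20,"ax": 0,"ay": 0,"az": 0,"gripper": 0.35},
    {"x": 0,"y": 0,"z": 20,"ax": 0,"ay": 0,"az": 0,"gripper": 0.35},
    {"x": 0,"y": 0,"z": 20,"ax": 0,"ay": 0,"az": 0,"gripper": 0.35},
    {"x": 0,"y": 0,"z": 12,"ax": 0,"ay": 0,"az": 0,"gripper": 0.35},
  ],
)

```text
clock: 3.88
position: [0.5552, 0.2065, 0.0755]
ee_rot: [0.679, 0.735, 0.0, 0.001]
ft_force: [0.1, -1.4, -0.3]
grip_width: 0.648
grasp_force: 0.0
```

Emit:
apply_moves(
  rows=[
    {"x": 0,"y": 0,"z": 0,"ax": 0,"ay": 0,"az": 0,"gripper": 0.35},
    {"x": 0,"y": 0,"z": 0,"ax": 0,"ay": 0,"az": 0,"gripper": 0.6},
    {"x": 0,"y": 0,"z": 0,"ax": 0,"ay": 0,"az": 0,"gripper": 0.8},
    {"x": 0,"y": 0,"z": 0,"ax": 0,"ay": 0,"az": 0,"gripper": 1},
    {"x": 0,"y": 0,"z": 0,"ax": 0,"ay": 0,"az": 0,"gripper": 1},
  ],
)

```text
clock: 4.3
position: [0.5551, 0.2074, 0.077]
ee_rot: [0.678, 0.735, 0.001, 0.001]
ft_force: [-1.5, -1.4, 3.1]
grip_width: 0.149
grasp_force: 59.1
```

Emit:
apply_moves(
  rows=[
    {"x": 0,"y": 0,"z": 0,"ax": 0,"ay": 0,"az": 0,"gripper": 1},
    {"x": 0,"y": 0,"z": 0,"ax": 0,"ay": 0,"az": 0,"gripper": 1},
  ],
)

```text
clock: 4.47
position: [0.5551, 0.2074, 0.077]
ee_rot: [0.678, 0.735, 0.001, 0.001]
ft_force: [-1.8, -1.0, 7.3]
grip_width: 0.152
grasp_force: 59.8
```

```bash
python3 - <<'E'
from h import *
goto([.5535,.2065,.074],94.5); c=snap("wrist","w3"); print(get_obs()["torque"])
E
```

```text
t 4.47 pos [0.5551 0.2074 0.077 ] yaw 94.66 shift [-0.8 -1.7  3. ]
turn [ 0.12 -0.01  0.16] shift after turn [-0.8 -1.7  3. ]
[-0.16237469  0.36182957 -0.0365433 ]
```

Emit:
apply_moves(
  rows=[
    {"x": 0,"y": 0,"z": -10,"ax": 0,"ay": 0,"az": 0,"gripper": 1},
    {"x": 0,"y": 0,"z": -20,"ax": 0,"ay": 0,"az": 0,"gripper": 1},
    {"x": 0,"y": 0,"z": -25,"ax": 0,"ay": 0,"az": 0,"gripper": 1},
    {"x": 0,"y": 0,"z": -25,"ax": 0,"ay": 0,"az": 0,"gripper": 1},
    {"x": 0,"y": 0,"z": -10,"ax": 0,"ay": 0,"az": 0,"gripper": 1},
  ],
  newtons=100,
)

```text
clock: 4.93
position: [0.5553, 0.2079, 0.1693]
ee_rot: [0.678, 0.735, 0.002, 0.001]
ft_force: [0.6, 0.3, -1.2]
grip_width: 0.141
grasp_force: 97.8
```

Emit:
apply_moves(
  rows=[
    {"x": -20,"y": 1,"z": 0,"ax": 0,"ay": 0,"az": 0,"gripper": 1},
    {"x": -30,"y": 1.4,"z": 0,"ax": 0,"ay": 0,"az": 0,"gripper": 1},
    {"x": -30,"y": 1.4,"z": 0,"ax": 0,"ay": 0,"az": 0,"gripper": 1},
    {"x": -30,"y": 1.4,"z": 0,"ax": 0,"ay": 0,"az": 0,"gripper": 1},
    {"x": -30,"y": 1.4,"z": 0,"ax": 0,"ay": 0,"az": 0,"gripper": 1},
  ],
)

```text
clock: 5.35
position: [0.572, 0.0666, 0.1652]
ee_rot: [0.678, 0.735, -0.0, 0.0]
ft_force: [0.4, 0.1, -2.4]
grip_width: 0.143
grasp_force: 97.8
```

Emit:
apply_moves(
  rows=[
    {"x": -30,"y": 1.4,"z": 0,"ax": 0,"ay": 0,"az": 0,"gripper": 1},
    {"x": -30,"y": 1.4,"z": 0,"ax": 0,"ay": 0,"az": 0,"gripper": 1},
    {"x": -30,"y": 1.4,"z": 0,"ax": 0,"ay": 0,"az": 0,"gripper": 1},
    {"x": -30,"y": 1.4,"z": 0,"ax": 0,"ay": 0,"az": 0,"gripper": 1},
    {"x": -30,"y": 1.4,"z": 0,"ax": 0,"ay": 0,"az": 0,"gripper": 1},
  ],
)

```text
clock: 5.77
position: [0.5912, -0.0824, 0.1651]
ee_rot: [0.678, 0.735, -0.0, -0.0]
ft_force: [0.4, 0.6, -1.6]
grip_width: 0.143
grasp_force: 97.8
```

Emit:
apply_moves(
  rows=[
    {"x": -20,"y": 0,"z": 0,"ax": 0,"ay": 0,"az": 0,"gripper": 1},
    {"x": -20,"y": 0,"z": 0,"ax": 0,"ay": 0,"az": 0,"gripper": 1},
    {"x": 0,"y": 0,"z": 0,"ax": 0,"ay": 0,"az": 0,"gripper": 1},
    {"x": 0,"y": 0,"z": 0,"ax": 0,"ay": 0,"az": 0,"gripper": 1},
  ],
)

```text
clock: 6.1
position: [0.5944, -0.1221, 0.1648]
ee_rot: [0.679, 0.735, -0.0, -0.0]
ft_force: [-0.3, 1.4, -3.0]
grip_width: 0.14
grasp_force: 97.8
```

```bash
python3 - <<'E'
from h import *
goto([.6084,-.2138,.16],96); print(get_obs()["ft_force"],get_obs()["torque"])
a=snap("wrist","w4")["color"]; c=snap("top","t4"); b=snap("side","s4")
p=proj(b,[.605,-.2,.1])[0].astype(int); print(p)
x0=max(0,p[0]-75);y0=min(max(0,p[1]-75),250); q=cv2.resize(b["color"][y0:y0+150,x0:x0+150],(400,400),interpolation=cv2.INTER_CUBIC); print(x0,y0)
cv2.imwrite("pics/v4.png",np.hstack([a[:,120:520],q])[...,::-1])
E
```

```text
t 6.1 pos [ 0.5944 -0.1221  0.1648] yaw 94.53 shift [-92.5   6.7   4.8]
turn [-0.05 -0.   -1.47] shift after turn [-92.6   4.4   4.8]
[-0.25333296  1.43203893 -2.95694481] [0.05952873 0.03684484 0.0113676 ]
[372 292]
297 217
```

View pics/v4.png

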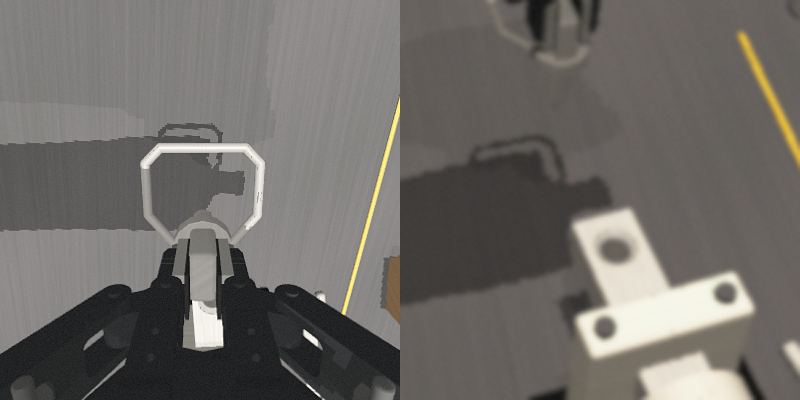

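The left half shows the pin held with its loop open: far bar at row 147, sides at columns 263–382 of the full picture. The right half shows the hole clearly at side pixel (377.6,310.7).

```bash
python3 - <<'E'
from h import *
s=load("s4");t=load("top0");w=load("w4")
print("hole",cross(s,(377.6,310.7),t,(432.25,181)),plane(s,(377.6,310.7),.075),plane(t,(432.25,181),.075))
S=lambda x,y:(297+(x-400)*.375,217+y*.375)
q=[plane(s,S(*p),.075) for p in[(572,222),(632,208),(612,302),(672,284)]]
print(np.array(q).round(4),yaw(q[0]-q[2]),yaw(q[1]-q[3]))
P=lambda u,v,z:plane(w,(u,v),z)
z=.1648-.027+.008
l,r=P(265,190,z),P(381.5,190,z);f1,f2=P(280,147,z),P(368,147,z)
print(l,r,np.linalg.norm(r-l),(l+r)/2,"bar",f1,f2,yaw(f2-f1),(f1+f2)/2)
E
```

```text
hole (array([ 0.60997775, -0.21489272,  0.07204878]), np.float64(0.0024391326984895038)) [ 0.6104461  -0.21686302  0.075     ] [ 0.60837402 -0.21383153  0.075     ]
[[ 0.5908 -0.1941  0.075 ]
 [ 0.6279 -0.1904  0.075 ]
 [ 0.6001 -0.2493  0.075 ]
 [ 0.6359 -0.244   0.075 ]] 99.61621680522926 98.53131613892754
[ 0.5609867  -0.09175531  0.1458    ] [ 0.62285991 -0.08676184  0.1458    ] 0.06207437504813974 [ 0.5919233  -0.08925857  0.1458    ] bar [ 0.56812592 -0.06821351  0.1458    ] [ 0.61278637 -0.06461447  0.1458    ] 4.607322589906664 [ 0.59045615 -0.06641399  0.1458    ]
```

Emit:
apply_moves(
  rows=[
    {"x": 0,"y": 0,"z": 0,"ax": 0,"ay": 0,"az": -1.8,"gripper": 1},
    {"x": -30,"y": 1.4,"z": 0,"ax": 0,"ay": 0,"az": 0,"gripper": 1},
    {"x": -35,"y": 1.4,"z": 0,"ax": 0,"ay": 0,"az": 0,"gripper": 1},
    {"x": -28,"y": 1.4,"z": 4,"ax": 0,"ay": 0,"az": 0,"gripper": 1},
    {"x": 0,"y": 0,"z": 3,"ax": 0,"ay": 0,"az": 0,"gripper": 1},
  ],
)

```text
clock: 6.67
position: [0.6091, -0.2195, 0.1577]
ee_rot: [0.669, 0.744, -0.001, 0.001]
ft_force: [-0.4, -1.1, -3.0]
grip_width: 0.143
grasp_force: 97.9
```

Emit:
apply_moves(
  rows=[
    {"x": 0,"y": 0,"z": 0,"ax": 0,"ay": 0,"az": 0,"gripper": 1},
    {"x": 0,"y": 0,"z": 0,"ax": 0,"ay": 0,"az": 0,"gripper": 1},
  ],
)

```text
clock: 6.83
position: [0.6095, -0.2109, 0.1582]
ee_rot: [0.665, 0.746, 0.0, -0.001]
ft_force: [0.0, 0.5, -2.9]
grip_width: 0.141
grasp_force: 97.9
```

```bash
python3 - <<'E'
from h import *
goto([.609,-.2145,.158],96.5)
b=snap("side","s5"); c=snap("top","t5"); a=snap("wrist","w5")
p=proj(b,[get_obs()["position"]-[0,0,.071],[.609,-.2145,.075],[.61,-.2145,.14]]); print(p)
q=cv2.resize(b["color"][215:340,310:435],(500,500),interpolation=cv2.INTER_CUBIC)
cv2.imwrite("pics/v5.png",q[...,::-1])
E
```

```text
t 6.83 pos [ 0.6095 -0.2109  0.1582] yaw 96.57 shift [-3.5 -0.9  0.2]
turn [-0.01 -0.07  0.07] shift after turn [-3.5 -0.9  0.2]
[[376.85814236 302.44159116]
 [376.27740383 309.54100414]
 [380.75915169 282.60458623]]
```

View pics/v5.png

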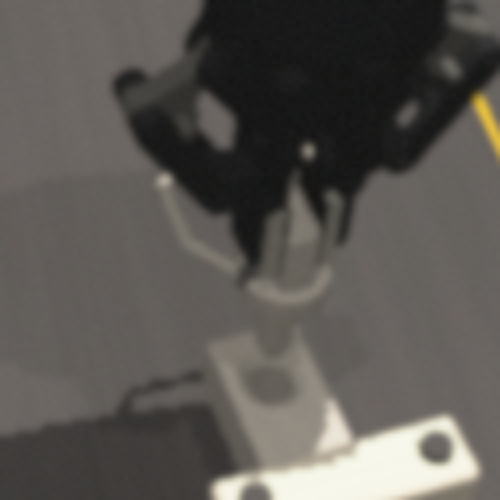

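The pin tip is at about (379,303) and the hole at (378,311) in the side picture, so the hole is about 4.5 mm further back. I'll shift and go down gradually.

Emit:
apply_moves(
  rows=[
    {"x": -4.5,"y": -0.5,"z": 0,"ax": 0,"ay": 0,"az": 0,"gripper": 1},
    {"x": 0,"y": 0,"z": 0,"ax": 0,"ay": 0,"az": 0,"gripper": 1},
    {"x": 0,"y": 0,"z": 6,"ax": 0,"ay": 0,"az": 0,"gripper": 1},
    {"x": 0,"y": 0,"z": 6,"ax": 0,"ay": 0,"az": 0,"gripper": 1},
    {"x": 0,"y": 0,"z": 5,"ax": 0,"ay": 0,"az": 0,"gripper": 1},
  ],
)

```text
clock: 7.4
position: [0.6092, -0.2171, 0.1404]
ee_rot: [0.666, 0.746, -0.0, -0.0]
ft_force: [0.8, 0.2, -2.2]
grip_width: 0.144
grasp_force: 97.9
```

Emit:
apply_moves(
  rows=[
    {"x": 0,"y": 0,"z": 3,"ax": 0,"ay": 0,"az": 0,"gripper": 1},
    {"x": 0,"y": 0,"z": 0,"ax": 0,"ay": 0,"az": 0,"gripper": 1},
  ],
)

```text
clock: 7.57
position: [0.6094, -0.2162, 0.1375]
ee_rot: [0.666, 0.746, 0.0, -0.001]
ft_force: [0.4, 2.0, -2.6]
grip_width: 0.141
grasp_force: 97.8
```

Emit:
apply_moves(
  rows=[
    {"x": 0,"y": 0,"z": 4,"ax": 0,"ay": 0,"az": 0,"gripper": 1},
    {"x": 0,"y": 0,"z": 4,"ax": 0,"ay": 0,"az": 0,"gripper": 1},
    {"x": 0,"y": 0,"z": 2,"ax": 0,"ay": 0,"az": 0,"gripper": 1},
    {"x": 0,"y": 0,"z": 0,"ax": 0,"ay": 0,"az": 0,"gripper": 1},
  ],
)

```text
clock: 7.9
position: [0.6098, -0.2155, 0.1281]
ee_rot: [0.665, 0.746, 0.001, -0.0]
ft_force: [1.5, 4.5, -3.1]
grip_width: 0.144
grasp_force: 97.8
```

Emit:
apply_moves(
  rows=[
    {"x": 1.2,"y": 0.3,"z": 0,"ax": 0,"ay": 0,"az": 0,"gripper": 1},
    {"x": 0,"y": 0,"z": 4,"ax": 0,"ay": 0,"az": 0,"gripper": 1},
    {"x": 0,"y": 0,"z": 4,"ax": 0,"ay": 0,"az": 0,"gripper": 1},
    {"x": 0,"y": 0,"z": 2,"ax": 0,"ay": 0,"az": 0,"gripper": 1},
    {"x": 0,"y": 0,"z": 0,"ax": 0,"ay": 0,"az": 0,"gripper": 1},
  ],
)

```text
clock: 8.32
position: [0.6097, -0.2153, 0.1177]
ee_rot: [0.666, 0.746, 0.0, -0.0]
ft_force: [1.9, 4.4, -3.9]
grip_width: 0.142
grasp_force: 97.7
```

Emit:
apply_moves(
  rows=[
    {"x": 1.2,"y": 0.4,"z": 0,"ax": 0,"ay": 0,"az": 0,"gripper": 1},
    {"x": 0,"y": 0,"z": 5,"ax": 0,"ay": 0,"az": 0,"gripper": 1},
    {"x": 0,"y": 0,"z": 5,"ax": 0,"ay": 0,"az": 0,"gripper": 1},
    {"x": 0,"y": 0,"z": 3,"ax": 0,"ay": 0,"az": 0,"gripper": 1},
    {"x": 0,"y": 0,"z": 0,"ax": 0,"ay": 0,"az": 0,"gripper": 1},
  ],
)

```text
clock: 8.73
position: [0.6095, -0.2149, 0.1042]
ee_rot: [0.666, 0.746, -0.0, -0.0]
ft_force: [0.4, 2.4, -3.7]
grip_width: 0.143
grasp_force: 97.7
```

Emit:
apply_moves(
  rows=[
    {"x": 0,"y": 0,"z": 2,"ax": 0,"ay": 0,"az": 0,"gripper": 1},
    {"x": 0,"y": 0,"z": 1,"ax": 0,"ay": 0,"az": 0,"gripper": 1},
    {"x": 0,"y": 0,"z": 0,"ax": 0,"ay": 0,"az": 0,"gripper": 1},
  ],
)

```text
clock: 8.98
position: [0.6097, -0.215, 0.1022]
ee_rot: [0.666, 0.746, -0.0, 0.0]
ft_force: [1.5, 1.2, -2.5]
grip_width: 0.141
grasp_force: 98.0
```

Emit:
apply_moves(
  rows=[
    {"x": 0,"y": 0,"z": 2,"ax": 0,"ay": 0,"az": 0,"gripper": 1},
    {"x": 0,"y": 0,"z": 1,"ax": 0,"ay": 0,"az": 0,"gripper": 1},
    {"x": 0,"y": 0,"z": 0,"ax": 0,"ay": 0,"az": 0,"gripper": 1},
    {"x": 0,"y": 0,"z": 0,"ax": 0,"ay": 0,"az": 0,"gripper": 1},
  ],
)

```text
clock: 9.32
position: [0.6099, -0.215, 0.102]
ee_rot: [0.666, 0.746, -0.001, 0.001]
ft_force: [-10.4, 4.5, 20.2]
grip_width: 0.141
grasp_force: 101.5
```

Seated: the TCP stands 27 mm above the shaft top, as at the rack, with 20 N of contact. Unloading and releasing.

Emit:
apply_moves(
  rows=[
    {"x": 0,"y": 0,"z": -2.5,"ax": 0,"ay": 0,"az": 0,"gripper": 1},
    {"x": 0,"y": 0,"z": 0,"ax": 0,"ay": 0,"az": 0,"gripper": 0.75},
    {"x": 0,"y": 0,"z": 0,"ax": 0,"ay": 0,"az": 0,"gripper": 0.55},
    {"x": 0,"y": 0,"z": 0,"ax": 0,"ay": 0,"az": 0,"gripper": 0.5},
    {"x": 0,"y": 0,"z": 0,"ax": 0,"ay": 0,"az": 0,"gripper": 0.5},
  ],
)

```text
clock: 9.73
position: [0.6098, -0.2152, 0.1017]
ee_rot: [0.666, 0.746, -0.0, 0.0]
ft_force: [-0.2, 0.5, -0.1]
grip_width: 0.498
grasp_force: 0.0
```

Emit:
apply_moves(
  rows=[
    {"x": 0,"y": 0,"z": -15,"ax": 0,"ay": 0,"az": 0,"gripper": 0.5},
    {"x": 0,"y": 0,"z": -25,"ax": 0,"ay": 0,"az": 0,"gripper": 0.5},
    {"x": 0,"y": 0,"z": -20,"ax": 0,"ay": 0,"az": 0,"gripper": 0.5},
    {"x": 0,"y": 0,"z": 0,"ax": 0,"ay": 0,"az": 0,"gripper": 0.8},
    {"x": 0,"y": 0,"z": 0,"ax": 0,"ay": 0,"az": 0,"gripper": 1},
  ],
)

```text
clock: 10.15
position: [0.6107, -0.2149, 0.164]
ee_rot: [0.666, 0.746, 0.0, 0.001]
ft_force: [0.2, -0.1, -1.6]
grip_width: 0.225
grasp_force: 0.0
```

```bash
python3 - <<'E'
from h import *
goto([.6097-.113*.054,-.215+.994*.054,.11],96.5)
b=snap("side","s6"); a=snap("wrist","w6")
q=cv2.resize(b["color"][215:340,310:435],(400,400),interpolation=cv2.INTER_CUBIC)
cv2.imwrite("pics/v6.png",np.hstack([a["color"][:,120:520],q])[...,::-1])
E
```

```text
t 10.15 pos [ 0.6107 -0.2149  0.164 ] yaw 96.47 shift [54.1 -1.2 53.9]
turn [ 0.16  0.09 -0.03] shift after turn [54. -1. 54.]
```

View pics/v6.png

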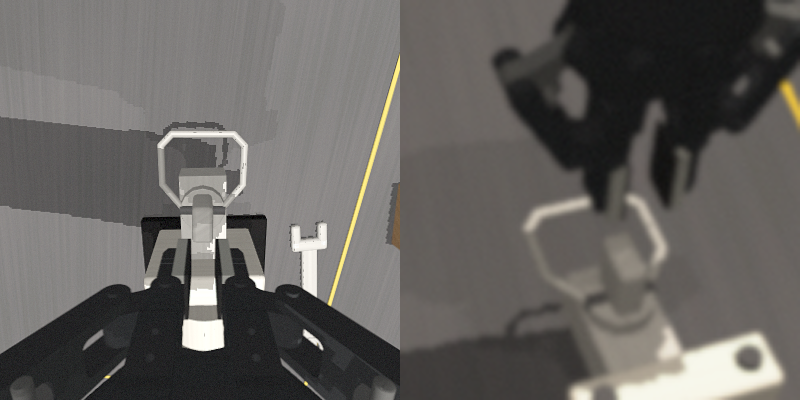

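The pin is seated with its loop level, open and pointing past the shaft end (far bar at about (323,133) in the wrist view). Next I'll press the far bar with the closed fingers.

Emit:
apply_moves(
  rows=[
    {"x": 27,"y": -0.5,"z": 0,"ax": 0,"ay": 0,"az": 0,"gripper": 1},
    {"x": 27,"y": -0.5,"z": 0,"ax": 0,"ay": 0,"az": 0,"gripper": 1},
    {"x": 0,"y": 0,"z": 25,"ax": 0,"ay": 0,"az": 0,"gripper": 1},
    {"x": 0,"y": 0,"z": 25,"ax": 0,"ay": 0,"az": 0,"gripper": 1},
    {"x": 0,"y": 0,"z": 5,"ax": 0,"ay": 0,"az": 0,"gripper": 1},
  ],
)

```text
clock: 10.67
position: [0.6002, -0.1606, 0.1024]
ee_rot: [0.666, 0.746, -0.002, -0.003]
ft_force: [-0.4, -1.7, -0.2]
grip_width: -0.002
grasp_force: 0.0
```

Emit:
apply_moves(
  rows=[
    {"x": 0,"y": 0,"z": 0,"ax": 0,"ay": 0,"az": 0,"gripper": 1},
  ],
)

```text
clock: 10.75
position: [0.6011, -0.1612, 0.1045]
ee_rot: [0.666, 0.746, -0.001, -0.002]
ft_force: [0.1, -0.5, 0.9]
grip_width: -0.005
grasp_force: 0.0
```

```bash
python3 - <<'E'
from h import *
print(plane(load("w6"),(323,133),.083)); goto([.6097-.113*.054,-.215+.994*.054,.068],96.5)
b=snap("side","s7"); a=snap("wrist","w7")
q=cv2.resize(b["color"][215:340,310:435],(400,400),interpolation=cv2.INTER_CUBIC)
cv2.imwrite("pics/v7.png",np.hstack([a["color"][:,120:520],q])[...,::-1])
E
```

```text
[ 0.60383235 -0.15897885  0.083     ]
t 10.75 pos [ 0.6011 -0.1612  0.1045] yaw 96.47 shift [-0.5  2.6 36.5]
turn [-0.25 -0.1  -0.03] shift after turn [-0.4  2.4 36.5]
```

View pics/v7.png

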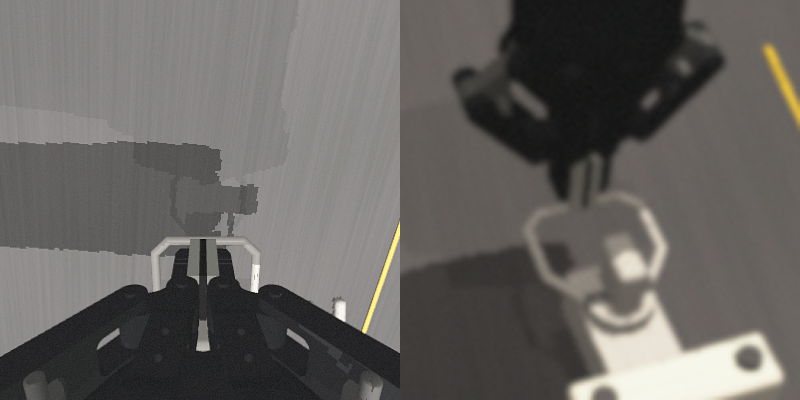

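The closed fingertips are right over the far bar (about (323,240) in the wrist view), so I'll press.

Emit:
apply_moves(
  rows=[
    {"x": 0,"y": 2,"z": 4,"ax": 0,"ay": 0,"az": 0,"gripper": 1},
    {"x": 0,"y": 0,"z": 6,"ax": 0,"ay": 0,"az": 0,"gripper": 1},
    {"x": 0,"y": 0,"z": 6,"ax": 0,"ay": 0,"az": 0,"gripper": 1},
    {"x": 0,"y": 0,"z": 6,"ax": 0,"ay": 0,"az": 0,"gripper": 1},
    {"x": 0,"y": 0,"z": 6,"ax": 0,"ay": 0,"az": 0,"gripper": 1},
  ],
)

```text
clock: 11.27
position: [0.6047, -0.1611, 0.0783]
ee_rot: [0.666, 0.746, -0.0, 0.0]
ft_force: [-0.4, -0.2, -0.4]
grip_width: 0.004
grasp_force: 0.1
```

Emit:
apply_moves(
  rows=[
    {"x": 0,"y": 0,"z": 5,"ax": 0,"ay": 0,"az": 0,"gripper": 1},
    {"x": 0,"y": 0,"z": 4,"ax": 0,"ay": 0,"az": 0,"gripper": 1},
    {"x": 0,"y": 0,"z": 0,"ax": 0,"ay": 0,"az": 0,"gripper": 1},
    {"x": 0,"y": 0,"z": 0,"ax": 0,"ay": 0,"az": 0,"gripper": 1},
  ],
)

```text
clock: 11.6
position: [0.6047, -0.1608, 0.0696]
ee_rot: [0.666, 0.746, -0.0, -0.0]
ft_force: [-0.2, 0.8, -0.3]
grip_width: -0.001
grasp_force: 0.0
```

Emit:
apply_moves(
  rows=[
    {"x": 3,"y": 0,"z": -10,"ax": 0,"ay": 0,"az": 0,"gripper": 1},
    {"x": 15,"y": 0,"z": -25,"ax": 0,"ay": 0,"az": 0,"gripper": 1},
    {"x": 30,"y": 0,"z": -25,"ax": 0,"ay": 0,"az": 0,"gripper": 1},
    {"x": 30,"y": 0,"z": -10,"ax": 0,"ay": 0,"az": 0,"gripper": 1},
    {"x": 30,"y": 0,"z": 0,"ax": 0,"ay": 0,"az": 0,"gripper": 1},
  ],
)

```text
clock: 12.02
position: [0.5942, -0.0521, 0.1443]
ee_rot: [0.666, 0.746, 0.002, 0.002]
ft_force: [0.9, 0.3, -0.4]
grip_width: 0.0
grasp_force: 0.0
```

Emit:
apply_moves(
  rows=[
    {"x": 30,"y": 0,"z": 0,"ax": 0,"ay": 0,"az": 0,"gripper": 1},
    {"x": 0,"y": 0,"z": 0,"ax": 0,"ay": 0,"az": 0,"gripper": 1},
    {"x": 0,"y": 0,"z": 0,"ax": 0,"ay": 0,"az": 0,"gripper": 1},
  ],
)

```text
clock: 12.27
position: [0.5893, -0.0212, 0.1414]
ee_rot: [0.664, 0.747, 0.001, 0.001]
ft_force: [-0.3, -0.4, 0.6]
grip_width: -0.0
grasp_force: 0.0
```

```bash
python3 - <<'E'
from h import *
b=snap("side","s8"); a=snap("top","t8")
q=cv2.resize(b["color"][240:340,330:430],(400,400),interpolation=cv2.INTER_CUBIC)
r=cv2.resize(a["color"][140:220,390:470],(400,400),interpolation=cv2.INTER_CUBIC)
cv2.imwrite("pics/v8.png",np.hstack([r,q])[...,::-1])
E
```

```text
(no output)
```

View pics/v8.png

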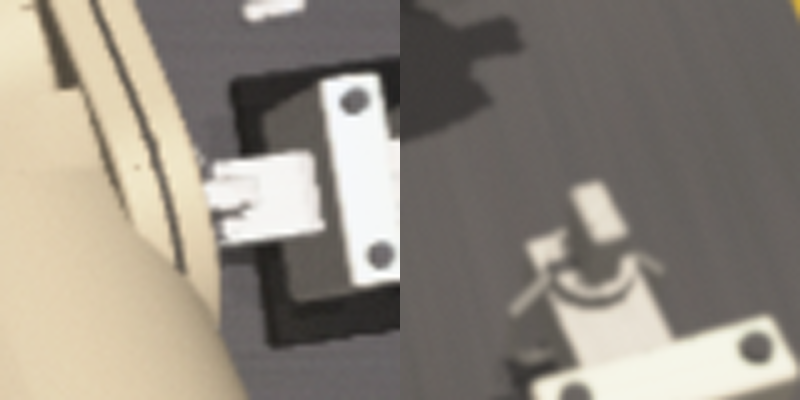

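The loop has left its open position, and its arms now go down beside the shaft at side-crop pixels (512,315) and (663,272). I'll check the angle against the projected corner points.

```bash
python3 - <<'E'
from h import *
b=load("s8"); a=np.radians(96.5); X=np.array([np.cos(a),np.sin(a),0]);Y=np.array([-np.sin(a),np.cos(a),0]);O=np.array([.6097,-.215,.083])
for th in(0,.8,1.2,1.57):
    L=[O+d*(np.cos(th)*X-np.sin(th)*np.array([0,0,1]))+w*Y for d,w in[(2,18),(20,32),(48,32),(56,24),(56,-24),(48,-32),(20,-32),(2,-18)]]
    print(th,((proj(b,L)-[330,240])*4+[400,0]).round().astype(int).tolist())
print(get_obs()["clock"])
E
```

```text
0 [[-23451, 2730], [-3178, -816], [-2108, -1535], [-1405, -1585], [654, -1616], [1077, -1603], [2262, -1523], [4184, -1145]]
0.8 [[-82437, 16864], [-3330, 694], [-1302, 292], [-791, 189], [725, -117], [1057, -184], [2055, -384], [4081, -790]]
1.2 [[-48788, 12165], [-3326, 1587], [-1290, 1182], [-726, 1029], [921, 545], [1272, 435], [2296, 98], [4178, -634]]
1.57 [[-16707, 4733], [-1335, 1019], [-1511, 2421], [-788, 2188], [1284, 1344], [1692, 1152], [2787, 581], [4337, -520]]
12.3667
```

Those numbers are wrong because I used millimetres; repeating in metres.

```bash
python3 - <<'E'
from h import *
b=load("s8"); a=np.radians(96.5); X=np.array([np.cos(a),np.sin(a),0]);Y=np.array([-np.sin(a),np.cos(a),0]);O=np.array([.6097,-.215,.083])
for th in(0,.8,1.2,1.57):
    L=[O+1e-3*(d*(np.cos(th)*X-np.sin(th)*np.array([0,0,1]))+w*Y) for d,w in[(2,18),(20,32),(48,32),(56,24),(56,-24),(48,-32),(20,-32),(2,-18)]]
    print(th,((proj(b,L)-[330,240])*4+[400,0]).round().astype(int).tolist())
E
```

```text
0 [[542, 274], [491, 244], [468, 187], [481, 167], [594, 141], [620, 151], [647, 206], [631, 251]]
0.8 [[543, 277], [495, 279], [476, 269], [490, 261], [601, 234], [625, 232], [649, 240], [632, 255]]
1.2 [[543, 279], [500, 300], [488, 317], [504, 317], [615, 288], [638, 279], [655, 261], [632, 257]]
1.57 [[544, 281], [506, 317], [502, 358], [520, 364], [633, 335], [654, 319], [661, 278], [633, 259]]
```

The arm corners match the closed projection (506,317) and (661,278), so the loop is closed. The robot is clear, so I'm handing in.

```bash
python3 -c "
from workcell import *
print(hand_in())"
```

```text
the job is handed in; nothing more can be done
None
```

I pushed the linch pin fully home in the shaft's cross hole with its loop open, snapped the loop closed over the shaft end, and handed the job in with the robot clear at about 12.4 s; the last side view matches a closed loop, but the hand-in returned no verdict.

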